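# Draw the lamp-base plate home and bolt it in the fixture

## Robot

A 7-joint arm with a two-finger parallel gripper is mounted at the origin on the work surface. World frame = base frame: x ahead of the robot, y to its left, z up, the work surface at z = 0. Lengths are in m, angles in rad, forces in N, time in s.
With the tool pointing down it reaches from about 0.425 to 0.875 m from the base axis. Payload 8.4 kg.
Tool frame: the origin (TCP) lies at the very end of the fingers, on their centre line; the grasp point (between the pads) lies 19 mm behind it; z points along the fingers, y is the direction in which the jaws open and shut (so a half turn about z gives the same grasp; the last joint's range is limited). The gripper opens to 85 mm and grips with 20 to 120 N. Pads are 22 mm wide; open, the fingers measure 114 mm over their backs; the gripper's body (76 mm by 85 mm) begins 54 mm behind the grasp point. The pads swing forward as they close: fully open they stand 13 mm farther back than shut.
Start: joints at [-1.335, 0.333, 0.04, 1.465, -0.013, 1.343, -0.059], TCP at [0.214, 0.614, 0.231] pointing down, gripper open.
Joint ranges: [-2.58, 2.58], [-0.38, 2.09], [-1.3, 1.39], [0.25, 2.4], [-1.5, 4.64], [0.08, 2.09], [-2.65, 2.65]. Speed limits (rad/s): [2.22, 2.22, 2.79, 2.79, 3.14, 3.14, 3.14].

## Interface

Orientations are given as a rotation vector (axis times angle).
In Python, from rig import monitor, viewer, finish_job, finder gives the robot as it stands.
- The arm moves only by the shell command python3 -m creep 'ROWS' [FORCE]. ROWS is JSON, a list of rows, each a list of 3 entries, a list of its own where there are three numbers: the shift along the world's x, y, z in m, then the turn about the world's z in degrees, then the gripper's target within -1 to 1 (shut at 1, half-way at 0, fully open at -1). A call has 1 to 8 rows; each row is the pose to reach, as a shift and turn from the pose commanded when the call began; what a row does not reach only later rows make up. A row lasts 1/8 s, in which the tool goes at most 62.5 mm and 10.7 degrees, less where a joint would pass 70% of its speed; a pose out of reach is approached as far as the arm can. A call with a gripper value outside its range is refused whole. The fingers move at their own pace and stop on an object; FORCE is the grip in N (left out, the last holds). Time passes only in rows, so rows that repeat a pose let the fingers close. It gives the time, the measured TCP pose, the force and the opening at its end, in the units of the state.
- monitor.state(): the state, without advancing time (a new reading comes with each control period).
- viewer.read_camera(name): name is "side" or "top" or "wrist"; returns the picture (480x640x3 uint8, red, green, blue); there is no depth.
- viewer.camera_params(name): a dict with "intrinsics" (3x3 intrinsics, pixels), "extrinsics" (4x4, takes a point from camera to world coordinates). Camera axes: x right, y down, z forward; pixel columns grow to the right and rows downward; lengths in m; the calibration is good to about 2 mm. A picture is of the moment at which its call begins: read the wrist's pose just before it. camera_params takes no time and is no camera call; for the wrist camera it gives the pose at the moment of the call.
- finish_job(): hands the job in, once; it reports no verdict.
Trained networks look in the newest picture that a camera, given by its name, has taken for a name from the list of things; names that differ only in an ending like _2 or _b are one class to them, and where a whole thing is asked for, a point or a joint stands for the part that bears it (a point fixed in the world has none). Each returns a list of dicts, best first, with "score" (0 to 1); they miss things now and then, are a little off and sometimes report something else, mostly with a low value. They report only what shows in the picture. A call takes as long as a camera call. They do not tell look-alikes from the thing itself.
- finder.look_for(camera, target): "xy" ([column, row] in pixels, amid what is visible of it).
The state is a dict: "time_s": time; "q": joint angles; "joint_velocities": joint speeds; "joint_efforts": joint torques, N m; "position": TCP position; "tool_rot": TCP orientation; "ft_force": force on the tool from outside, world axes, zero at the start; "wrist_torque": the same for the moment, N m; "finger_gap": finger opening in m.
Only numpy, scipy, OpenCV 4.12 (cv2) and the standard library are available. Lean on these libraries where they do the work, as an engineer would, in place of code of your own. Each camera call takes 0.05 s, during which the arm holds its last target. There are 200 camera calls.

## Task

The white lamp-base plate lies face down in its fixture with its rear part under the blue hood, so that only the cork-coloured pad on its upper side can be got at. Draw it forward along the bed until it is fully home against the yellow front stop, pressing on it no harder than needed so that its lacquered face is not scuffed, then push the red-knobbed bolt all the way in behind it so that it is locked in place. Leave everything else where it is.

Things in the scene. Friction and masses are not known exactly. Their poses are not given: they have to be found in the camera images.
- jig: the fixture, fixed to the table. Origin: centre of its underside; x to its rear, y to the side with the bolt, z up. Base 360 (x) x 170 (y) mm; its dark flat bed is 30 mm above the table. Two aluminium rails run along the bed, inner faces at y = -58 and +58 mm, tops at z = 40 mm. The bolt's grey guide block spans x = -27 to +33, y = +85 to +170 mm, top at z = 32 mm
- stop_face (a point): middle of the foot of the yellow front stop's seating face, at bed height: (-158, 0, 30) mm in the fixture's frame. The stop is 12 mm thick and 8 mm high (top at z = 38 mm)
- hood_edge (a point): middle of the top of the blue sheet hood's front edge: (+30, 0, 54) mm in the fixture's frame. The hood reaches from there to x = +180 mm, 153 mm wide; the sheet is 4 mm thick, its underside at z = 50 mm
- plate: loose white-lacquered iron plate, 150 (x) x 110 (y) x 10 mm, 0.7 to 0.9 kg, with a 140 x 100 x 4 mm cork-rubber pad centred on it. Origin: centre of underside; pad top 14 mm above it, 44 mm above the table. Axes nearly the fixture's; 3 mm play to each rail; starts 55 to 90 mm short of the stop. The pad gives little. Friction about 0.9 on the pad, 0.5 on the bed: follows fingers pressing with 13 to 18 N, slips below 10. Over 25 N scuffs it
- plate_front (a point): middle of the plate's lower front edge (-75, 0, 0 mm from the plate's origin). At least 95 mm of the top behind this edge is clear of the hood. With the plate home this edge touches the stop's face
- bolt (a joint): travel of the slide bolt in m: starts at 0 to 0.006 (drawn back), 0.045 is fully in; moves along the fixture's -y, resists with about 1.5 N, stays where left. Steel blade 12 mm wide, centred on the fixture's x = +3 mm, at z = 33 to 41 mm; its tip enters between the rails after 10 mm of travel. Passes 5 mm behind the rear edge of a plate that is home; a plate that is not home blocks it
- bolt_knob (a point): centre of the top of the bolt's red upright knob: 16 mm diameter, top 75 mm and foot 47 mm above the table, on a 10 mm stem. At the fixture's x = +3 mm, y = +130 mm at bolt travel 0 (+85 mm fully in). Push it towards the fixture's -y from its outer side, or pinch it from above
- hood_disc: brown lacquered disc, 68 mm diameter, 18 mm high, lying loose on the hood. Origin: centre of its underside. Leave alone
- table_disc: brown lacquered disc, 68 mm diameter, 18 mm high, lying on the table on the fixture's -y side. Origin: centre of its underside. Leave alone
- brown_column: brown lacquered turned column, foot 80 mm diameter, 225 mm high, standing to one side of the fixture. Origin: centre of its foot. Leave alone
- white_column: white lacquered turned column, same shape, standing on the other side. Origin: centre of its foot. Leave alone
- sanding_block: orange sanding block, 70 x 45 x 25 mm, on the fixture's +y side near its front. Origin: centre of its underside. Leave alone
- lacquer_can: can with a yellow label, 90 mm diameter, 110 mm high, to the robot's right. Origin: centre of its foot. Leave alone
- brush: hand brush lying on the table to the robot's left. Leave alone
There are look-alikes about, which are no part of the job. What is shaped like the plate but orange or turquoise is not meant.

How it is judged:
On the way, in this order (a step that is already met when the one before it is completed fails the run):
1. the plate is home against the front stop (its front edge within 3 mm of it) (x of plate_front in the frame of jig below -0.155 m), for 0.2 s.
2. the bolt is pushed in behind the plate (x of plate_front in the frame of jig below -0.155 m and value of joint bolt above 0.04 m), for 0.2 s.
At the end, for the whole second after the job is handed in: the plate lies flat on the bed at rest with its front edge within 3 mm of the front stop, and the bolt is in by more than 40 of its 45 mm (all of step 2 and z of plate in the frame of jig below 0.033 m and linear speed of plate below 0.01 m/s); the robot touches nothing.
It fails at once if the plate is pressed by the fingers with more than 25 N, which scuffs its lacquered face (contact force between the fingers and plate above 25 N).
It fails at once if a bystander is moved by more than 25 mm or a column or the can is tipped (distance of any of hood_disc, table_disc, brown_column, white_column, sanding_block, lacquer_can, brush from where it was at the start of the episode above 0.025 m or angle between any of brown_column, white_column, lacquer_can's own z axis and vertical above 0.3 rad).
It also fails if it takes over 72 s, if anything falls off the work surface, if the arm or the gripper's body presses on something with over 40 N, if the wrist force passes 120 N, or if a joint passes its speed limit or range.

## Working session

There is one attempt and no reset: what is moved stays moved. The work goes in short steps, Python scripts to look and compute and a shell command to move; the robot and the scene stay as the last step left them, time stands still between calls to the robot, and variables do not carry over. Pictures are saved under pics/ and viewed, about 8 in all and at most 12, crops included, and the job is handed in when it is done.

```bash
mkdir -p pics; ls
cat > h.py <<'E'
import numpy as np, cv2
from rig import monitor, viewer, finder
def snap(n,f):
    p=viewer.camera_params(n); im=viewer.read_camera(n); cv2.imwrite(f'pics/{f}.png',im[:,:,::-1]); return im,p
def ray(p,uv,z):
    K=np.array(p['intrinsics']);T=np.array(p['extrinsics'])
    d=T[:3,:3]@np.linalg.solve(K,[uv[0],uv[1],1.]);o=T[:3,3]
    return o+d*(z-o[2])/d[2]
def proj(p,X):
    K=np.array(p['intrinsics']);T=np.array(p['extrinsics'])
    c=K@(T[:3,:3].T@(np.array(X)-T[:3,3])); return c[:2]/c[2]
E
python3 - <<'E'
from h import *
s=monitor.state();print({k:np.round(v,3) for k,v in s.items()})
for c in('top','side'):
    im,p=snap(c,c+'0')
    print(c,np.round(p['extrinsics'],3).tolist())
    for t,z in(('stop_face',.03),('hood_edge',.054),('plate_front',.03),('plate',.044),('bolt_knob',.075),('jig',.03),('hood_disc',.07),('brown_column',.1),('white_column',.1),('sanding_block',.025),('lacquer_can',.11)):
        for r in finder.look_for(c,t)[:2]: print(t,np.round(r['xy'],1),round(r['score'],2),np.round(ray(p,r['xy'],z),3))
E
```

```text
pics
{'time_s': np.float64(0.0), 'q': array([-1.335,  0.334,  0.04 ,  1.466, -0.013,  1.343, -0.059]), 'joint_velocities': array([ 0.001, -0.001, -0.   , -0.   ,  0.001,  0.   , -0.001]), 'joint_efforts': array([-1.0000e-03, -6.5856e+01,  1.3640e+00, -4.0556e+01,  1.7000e-02,
        1.3000e-02, -0.0000e+00]), 'position': array([0.213, 0.613, 0.23 ]), 'tool_rot': array([-5.240e-01, -3.097e+00,  3.000e-03]), 'ft_force': array([-0.429,  0.507,  0.089]), 'wrist_torque': array([0.008, 0.018, 0.028]), 'finger_gap': np.float64(0.086)}
top [[-0.021, -0.988, 0.154, 0.298], [-1.0, 0.022, 0.003, 0.023], [-0.006, -0.154, -0.988, 1.426], [0.0, 0.0, 0.0, 1.0]]
stop_face [319.8 196.2] 0.67 [0.631 0.018 0.03 ]
hood_edge [320.8 198.4] 0.94 [0.619 0.016 0.054]
plate_front [464.6 353.5] 0.86 [ 0.218 -0.336  0.03 ]
plate_front [202.8 345. ] 0.71 [0.253 0.322 0.03 ]
plate [234.1 138. ] 0.96 [0.791 0.242 0.044]
plate [332.9 219.3] 0.89 [ 0.566 -0.014  0.044]
bolt_knob [288.1 209.5] 0.64 [0.587 0.1   0.075]
jig [318.1 198.1] 0.95 [0.626 0.023 0.03 ]
hood_disc [338.5 165.5] 0.71 [ 0.701 -0.031  0.07 ]
brow
[... 388 characters left out ...]
dge [334.2 233.7] 0.73 [0.567 0.031 0.054]
plate_front [333.3 462.4] 0.98 [ 0.217 -0.344  0.03 ]
plate_front [159.6 250.3] 0.78 [0.239 0.29  0.03 ]
plate [342.9 169.9] 0.97 [0.759 0.203 0.044]
plate [335.1 465. ] 0.96 [ 0.213 -0.352  0.044]
jig [388.2 312. ] 0.7 [ 0.509 -0.199  0.03 ]
jig [333.8 232.3] 0.61 [0.585 0.052 0.03 ]
hood_disc [396.  219.6] 0.69 [ 0.696 -0.046  0.07 ]
brown_column [492.  304.2] 0.66 [ 0.63  -0.352  0.1  ]
brown_column [344.9 253.7] 0.34 [ 0.511 -0.062  0.1  ]
white_column [273.2 156.2] 0.75 [0.614 0.321 0.1  ]
sanding_block [267.  249.3] 0.76 [0.433 0.122 0.025]
lacquer_can [420.9 395. ] 0.59 [ 0.379 -0.383  0.11 ]
lacquer_can [268.3 157. ] 0.16 [0.594 0.315 0.11 ]
```

Run:
```python
import cv2
t=cv2.imread('pics/top0.png')
cv2.imwrite('pics/topc.png',cv2.resize(t[110:310,210:430],None,fx=3,fy=3,interpolation=cv2.INTER_CUBIC)[:600])
```

```text
(no output)
```

View pics/topc.png

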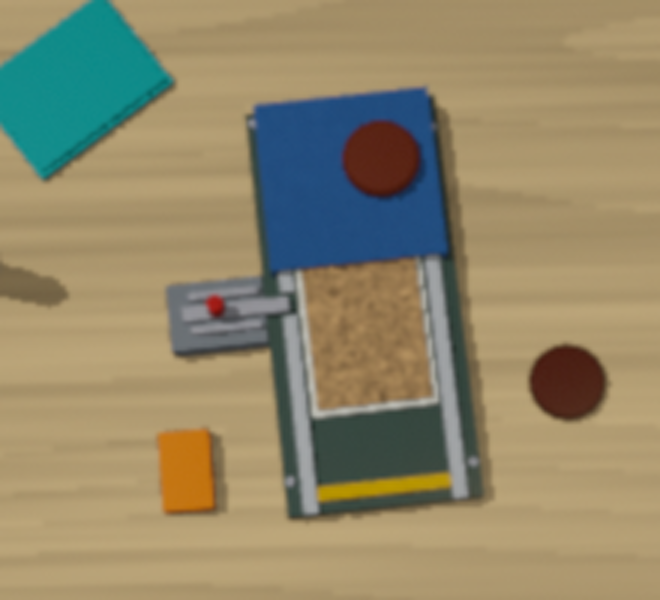

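View pics/side0.png

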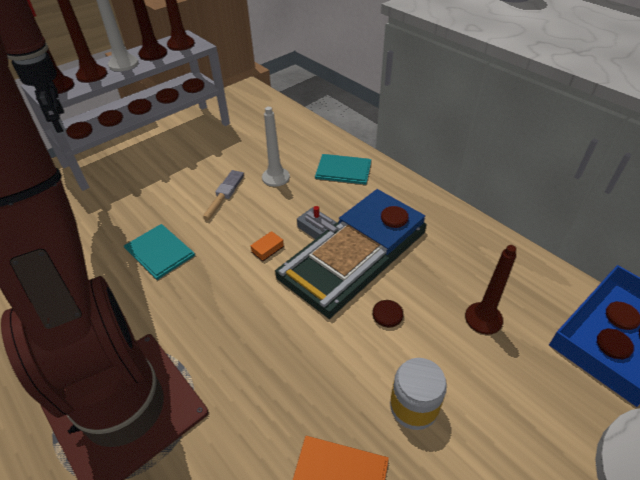

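The crop shows the jig with the hood at the rear: hood corners are about (272,272), (447,253), (254,105) and (428,89). The plate's front edge runs (315,417)–(438,402), the yellow stop is at rows 475–500, and the knob is at (215,303). The side view confirms the column, can and block positions. Next I fit the jig pose from these.

Run:
```python
from h import *
from scipy.optimize import least_squares
p=viewer.camera_params('top')
full=lambda c:(np.array(c)+.5)/3-.5+[210,110]
P=[((272,272),(.03,.0765,.054)),((447,253),(.03,-.0765,.054)),((254,105),(.18,.0765,.054)),((428,89),(.18,-.0765,.054)),
((291,517),(-.18,.085,.03)),((481,496),(-.18,-.085,.03)),((383,481),(-.158,0,.038))]
W=np.array([ray(p,full(c),m[2])[:2] for c,m in P]); M=np.array([m[:2] for _,m in P])
R=lambda a:np.array([[np.cos(a),-np.sin(a)],[np.sin(a),np.cos(a)]])
f=lambda v:(M@R(v[2]).T+v[:2]-W).ravel()
s=least_squares(f,[.62,.02,.1]);x=s.x
print('jig',x,'deg',np.degrees(x[2]));print(np.round(s.fun.reshape(-1,2)*1e3,1).tolist())
inj=lambda c,z:np.round((R(x[2]).T@(ray(p,full(c),z)[:2]-x[:2]))*1e3,1)
print('knob',inj((215,303),.075),'plate front',inj((315,417),.04),inj((438,402),.04),'padfront',inj((317,411),.044),inj((433,398),.044))
print('tabledisc',inj((568,382),.018),'block',inj((186,470),.025),'hooddisc',inj((381,158),.072))
for q in((-.158,0),(.03,0),(.003,.13)): print(q,R(x[2])@q+x[:2])
np.save('jig.npy',x)
print(monitor.state()['time_s'])
```

```text
jig [ 0.59214094 -0.00925405  0.08479732] deg 4.858528278219069
[[0.1, 0.7], [-0.3, -0.8], [-0.2, 0.0], [1.6, 0.1], [-0.6, 3.4], [-0.7, -3.0], [0.1, -0.3]]
knob [  3.4 126.1] plate front [-97.4  52.2] [-95.7 -54.1] padfront [-93.  50.] [-92.4 -49.9]
tabledisc [ -87.1 -170.7] block [-129.4  167.6] hooddisc [115.3 -27.5]
(-0.158, 0) [ 0.43470866 -0.02263598]
(0.03, 0) [ 0.62203315 -0.00671318]
(0.003, 0.13) [0.58411972 0.12053293]
1.2
```

Jig fit is within about 3 mm, and the knob comes out at jig (3.4, 126), as it should. The plate front is at x≈-96.5, so the draw is about 62 mm. I'll move above the pad at jig (-35, 0), world (0.557, -0.012), with the jaws along jig y (turn +24°) and shut.

```bash
python3 -m creep '[[[0.028,-0.052,0],4,1],[[0.056,-0.104,0],8,1],[[0.084,-0.156,0],12,1],[[0.112,-0.208,0],16,1],[[0.14,-0.26,0],20,1],[[0.168,-0.312,0],24,1],[[0.196,-0.364,0],24,1],[[0.224,-0.416,0],24,1]]' 60
```

```text
time_s: 2.2
position: [0.4383, 0.1961, 0.2317]
tool_rot: [-0.132, 3.138, 0.001]
ft_force: [0.1, 0.1, -0.9]
finger_gap: -0.0002
```

```bash
python3 -m creep '[[[0.03,-0.052,-0.01],0,1],[[0.06,-0.104,-0.03],0,1],[[0.09,-0.156,-0.06],0,1],[[0.12,-0.209,-0.09],0,1],[[0.12,-0.209,-0.12],0,1],[[0.12,-0.209,-0.12],0,1],[[0.12,-0.209,-0.12],0,1]]'
```

```text
time_s: 3.08
position: [0.5579, -0.0101, 0.1125]
tool_rot: [-0.134, 3.138, 0.001]
ft_force: [0.1, 0.0, -0.1]
finger_gap: -0.0001
```

```bash
python3 -m creep '[[[0,-0.002,-0.03],0,1],[[0,-0.002,-0.05],0,1],[[0,-0.002,-0.06],0,1],[[0,-0.002,-0.062],0,1],[[0,-0.002,-0.064],0,1],[[0,-0.002,-0.065],0,1]]'
python3 - <<'E'
from h import *
im,p=snap('wrist','w1'); s=monitor.state(); print(s['ft_force'],s['position'])
E
```

```text
time_s: 3.82
position: [0.558, -0.013, 0.047]
tool_rot: [-0.132, 3.138, 0.0]
ft_force: [-0.0, -0.8, -0.8]
finger_gap: -0.0002
[ 0.00873706 -0.00380753 -0.17379227] [ 0.55785836 -0.01305446  0.04671035]
```

View pics/w1.png

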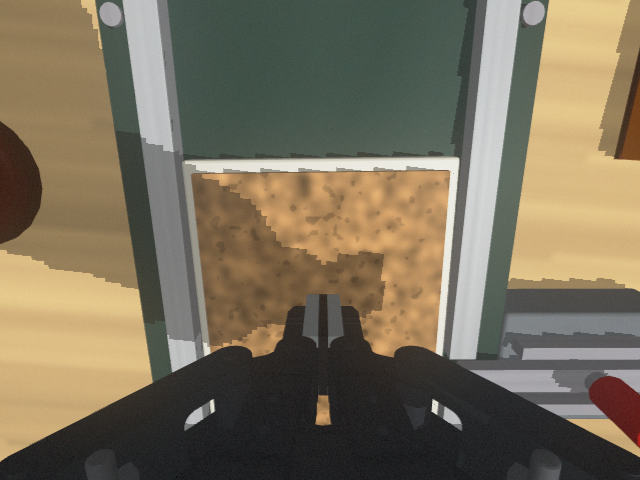

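The wrist view shows the shut fingertips centred on the pad (about (323,300)), just above it, with the plate front edge at row ~165. Next I press down in small steps.

```bash
python3 -m creep '[[[0,0,-0.001],0,1],[[0,0,-0.002],0,1],[[0,0,-0.002],0,1]]'; python3 -m creep '[[[0,0,-0.0005],0,1],[[0,0,-0.0005],0,1]]'
```

```text
time_s: 4.25
position: [0.5576, -0.0132, 0.0443]
tool_rot: [0.132, -3.139, 0.0]
ft_force: [-1.4, 0.4, 0.1]
finger_gap: 0.0001
time_s: 4.5
position: [0.5576, -0.0132, 0.0442]
tool_rot: [0.132, -3.139, -0.0]
ft_force: [-2.4, 1.0, 5.7]
finger_gap: 0.0001
```

```bash
python3 -m creep '[[[0,0,-0.0004],0,1],[[0,0,-0.0004],0,1]]'; python3 -m creep '[[[0,0,-0.0004],0,1],[[0,0,-0.0004],0,1]]'
```

```text
time_s: 4.75
position: [0.5576, -0.0132, 0.0442]
tool_rot: [-0.132, 3.139, 0.001]
ft_force: [-3.3, -0.5, 10.8]
finger_gap: -0.0001
time_s: 5.0
position: [0.5576, -0.0132, 0.0441]
tool_rot: [0.132, -3.139, -0.001]
ft_force: [-6.4, 1.1, 15.1]
finger_gap: -0.0001
```

```bash
python3 -m creep '[[[-0.002,-0.0002,0],0,1],[[-0.004,-0.0003,0],0,1],[[-0.006,-0.0005,0],0,1],[[-0.008,-0.0007,0],0,1]]'
python3 - <<'E'
from h import *
x=np.load('jig.npy')
def front(f):
    im,p=snap('wrist',f)
    return p
p=front('w2');s=monitor.state();print(s['ft_force'],s['position'])
for r in finder.look_for('wrist','plate_front')[:2]:
    w=ray(p,r['xy'],.03);c,sn=np.cos(x[2]),np.sin(x[2]);d=w[:2]-x[:2];print(r,np.array([[c,sn],[-sn,c]])@d)
E
```

```text
time_s: 5.5
position: [0.5516, -0.0137, 0.0442]
tool_rot: [-0.132, 3.135, 0.0]
ft_force: [5.5, 0.5, 5.7]
finger_gap: -0.0001
[4.70294134 0.51383118 5.84968486] [ 0.55139798 -0.0136531   0.04415178]
{'xy': [322.0, 252.6], 'score': 0.91} [-0.06269636 -0.00087054]
```

```bash
python3 -m creep '[[[-0.0005,0,-0.0005],0,1],[[-0.001,-0.0001,-0.0008],0,1]]'; python3 -m creep '[[[-0.001,-0.0001,-0.0004],0,1],[[-0.002,-0.0002,-0.0004],0,1]]'
```

```text
time_s: 5.85
position: [0.5514, -0.0137, 0.0441]
tool_rot: [-0.132, 3.133, 0.001]
ft_force: [5.1, 1.5, 13.3]
finger_gap: 0.0
time_s: 6.1
position: [0.5506, -0.0138, 0.0442]
tool_rot: [-0.132, 3.131, 0.0]
ft_force: [8.4, 1.2, 10.9]
finger_gap: 0.0003
```

```bash
python3 -m creep '[[[-0.0005,0,-0.0003],0,1],[[-0.001,-0.0001,-0.0006],0,1],[[-0.002,-0.0002,-0.0006],0,1]]'; python3 -m creep '[[[-0.001,-0.0001,-0.0002],0,1],[[-0.003,-0.0003,-0.0002],0,1],[[-0.005,-0.0004,-0.0002],0,1]]'
```

```text
time_s: 6.48
position: [0.5495, -0.0139, 0.0441]
tool_rot: [-0.132, 3.129, 0.001]
ft_force: [8.4, 0.5, 13.3]
finger_gap: 0.0001
time_s: 6.85
position: [0.5448, -0.0144, 0.0441]
tool_rot: [-0.132, 3.128, 0.0]
ft_force: [9.4, 0.4, 14.0]
finger_gap: -0.0002
```

```bash
python3 -m creep '[[[-0.002,-0.0002,0],0,1],[[-0.004,-0.0003,0],0,1],[[-0.006,-0.0005,0],0,1],[[-0.008,-0.0007,0],0,1]]'
python3 - <<'E'
from h import *
x=np.load('jig.npy')
im,p=snap('top','t2');s=monitor.state();print(s['ft_force'],s['position'])
c,sn=np.cos(x[2]),np.sin(x[2])
im,p=snap('wrist','w3')
for r in finder.look_for('wrist','plate_front')[:2]:
    d=ray(p,r['xy'],.03)[:2]-x[:2];print(r,np.array([[c,sn],[-sn,c]])@d)
E
```

```text
time_s: 7.35
position: [0.5368, -0.015, 0.0441]
tool_rot: [-0.132, 3.128, 0.001]
ft_force: [9.9, 1.0, 14.1]
finger_gap: 0.0002
[ 9.56632522  0.35505264 14.61481919] [ 0.53662143 -0.0150745   0.04409751]
```

View pics/w3.png

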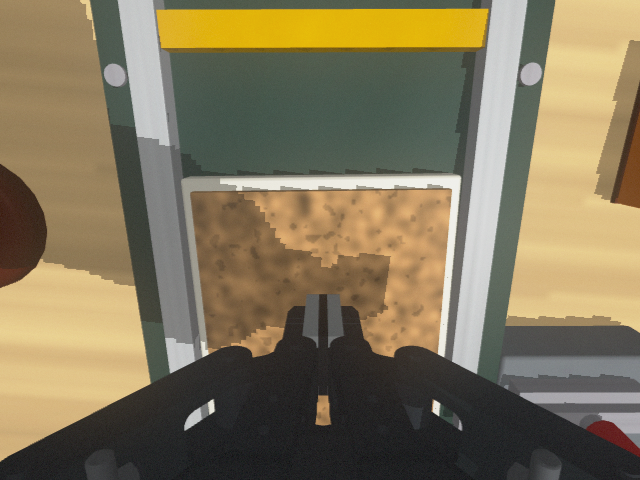

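The plate front edge (row ~177 at the white top edge) has moved only slightly relative to the fingers (row ~160 before). It slipped a little at first and has followed since; the stop's face is at row ~50.

```bash
cat >> h.py <<'E'
def injig(p,uv,z):
    x=np.load('jig.npy');c,s=np.cos(x[2]),np.sin(x[2])
    return np.round(np.array([[c,s],[-s,c]])@(ray(p,uv,z)[:2]-x[:2])*1e3,1)
E
python3 - <<'E'
from h import *
p=viewer.camera_params('wrist')
print('front',injig(p,(322,177),.04),'stop top rear',injig(p,(322,48),.038))
E
python3 -m creep '[[[-0.003,-0.0003,0],0,1],[[-0.006,-0.0005,0],0,1],[[-0.009,-0.0008,0],0,1],[[-0.012,-0.001,0],0,1],[[-0.015,-0.0013,0],0,1],[[-0.018,-0.0015,0],0,1]]'
```

```text
front [-111.6   -0.9] stop top rear [-157.    -0.9]
time_s: 8.25
position: [0.5189, -0.0166, 0.0441]
tool_rot: [-0.132, 3.128, 0.001]
ft_force: [9.7, -0.0, 14.9]
finger_gap: 0.0001
```

```bash
python3 -m creep '[[[-0.003,-0.0003,0],0,1],[[-0.006,-0.0005,0],0,1],[[-0.009,-0.0008,0],0,1],[[-0.012,-0.001,0],0,1],[[-0.015,-0.0013,0],0,1],[[-0.018,-0.0015,0],0,1],[[-0.021,-0.0018,0],0,1]]'
python3 - <<'E'
from h import *
im,p=snap('wrist','w4'); print(monitor.state()['ft_force'])
col=im[:,230:260].mean(1).astype(int)
for r in range(20,230,3): print(r,col[r].tolist(),end=' ')
E
```

```text
time_s: 9.12
position: [0.4981, -0.0183, 0.0441]
tool_rot: [-0.132, 3.128, 0.001]
ft_force: [11.1, 0.1, 14.8]
finger_gap: -0.0001
[ 9.67689283  0.38887461 15.83971511]
20 [216, 184, 128] 23 [217, 185, 129] 26 [217, 185, 129] 29 [217, 185, 128] 32 [217, 185, 129] 35 [217, 185, 129] 38 [217, 185, 128] 41 [216, 185, 128] 44 [217, 186, 129] 47 [218, 186, 130] 50 [219, 187, 130] 53 [219, 187, 130] 56 [218, 186, 130] 59 [216, 185, 128] 62 [215, 183, 127] 65 [214, 181, 126] 68 [212, 179, 125] 71 [211, 178, 124] 74 [209, 175, 122] 77 [208, 175, 122] 80 [208, 175, 122] 83 [206, 173, 121] 86 [206, 173, 121] 89 [205, 173, 120] 92 [205, 172, 120] 95 [177, 148, 103] 98 [137, 116, 81] 101 [83, 87, 70] 104 [83, 86, 70] 107 [82, 86, 69] 110 [82, 85, 69] 113 [82, 85, 69] 116 [81, 85, 68] 119 [81, 85, 69] 122 [79, 82, 65] 125 [79, 73, 51] 128 [207, 159, 17] 131 [207, 159, 15] 134 [207, 160, 18] 137 [206, 159, 16] 140 [206, 159, 14] 143 [207, 159, 16] 146 [206, 159, 16] 149 [207, 159, 16] 152 [206, 158, 17] 155 [207, 159, 16] 158 [168, 137, 39] 161 [76, 81, 67] 164 [76, 82, 67] 167 [76, 82, 68] 170 [75, 81, 67] 173 [69, 71, 57] 176 [116, 111, 100] 179 [191, 188, 172] 182 [219, 216, 201] 185 [218, 216, 201] 188 [203, 200, 185] 191 [87, 70, 48] 194 [129, 101, 68] 197 [127, 99, 67] 200 [121, 94, 63] 203 [118, 92, 62] 206 [110, 86, 59] 209 [109, 85, 59] 212 [109, 86, 58] 215 [107, 84, 58] 218 [105, 83, 56] 221 [104, 81, 56] 224 [104, 82, 57] 227 [107, 84, 57]
```

About 6 mm remain. I'll creep onto the stop in small rows and watch the forces.

```bash
python3 -m creep '[[[-0.001,-0.0001,0],0,1],[[-0.002,-0.0002,0],0,1],[[-0.003,-0.0003,0],0,1],[[-0.004,-0.0003,0],0,1],[[-0.005,-0.0004,0],0,1]]';python3 -m creep '[[[-0.001,-0.0001,0],0,1],[[-0.0015,-0.0001,0],0,1]]'; python3 -m creep '[[[-0.001,-0.0001,0],0,1],[[-0.0015,-0.0001,0],0,1]]'
```

```text
time_s: 9.8
position: [0.4932, -0.0187, 0.0441]
tool_rot: [-0.132, 3.128, 0.001]
ft_force: [10.0, 1.1, 15.5]
finger_gap: 0.0001
time_s: 10.05
position: [0.4917, -0.0188, 0.0441]
tool_rot: [-0.132, 3.128, 0.001]
ft_force: [11.5, -0.0, 13.9]
finger_gap: -0.0001
time_s: 10.3
position: [0.4903, -0.019, 0.0441]
tool_rot: [-0.132, 3.128, 0.001]
ft_force: [11.7, 0.2, 13.8]
finger_gap: 0.0002
```

```bash
python3 -m creep '[[[-0.001,-0.0001,0],0,1],[[-0.0015,-0.0001,0],0,1],[[-0.002,-0.0001,0],0,1]]'
python3 - <<'E'
from h import *
im,p=snap('wrist','w5'); print(monitor.state()['ft_force'])
cv2.imwrite('pics/w5c.png',cv2.resize(im[100:230,150:500,::-1],None,fx=2.2,fy=2.2))
E
```

```text
time_s: 10.68
position: [0.4884, -0.0191, 0.0441]
tool_rot: [-0.132, 3.127, 0.001]
ft_force: [13.3, 0.1, 13.4]
finger_gap: 0.0004
[10.95748427  0.60072473 13.79547383]
```

View pics/w5c.png

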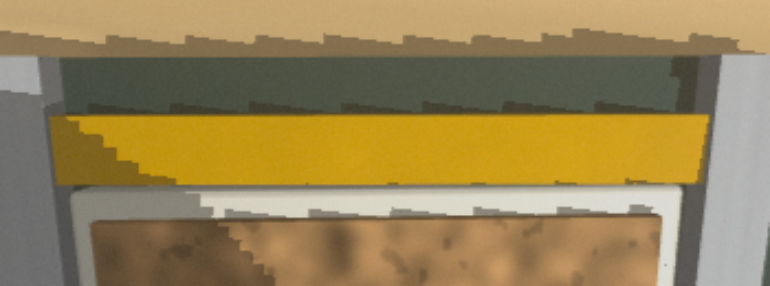

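The plate's front edge (crop row ~186) is flush against the yellow stop across its width, and fx/fz≈1, which suggests the fingers are slipping on the pad. One last 2 mm pull to confirm, then I lift.

```bash
python3 -m creep '[[[-0.001,-0.0001,0],0,1],[[-0.002,-0.0002,0],0,1],[[-0.002,-0.0002,0],0,1]]'
python3 - <<'E'
from h import *
ims=[cv2.imread('pics/w5.png')[:,:,::-1]]; im,p=snap('wrist','w6'); ims.append(im)
for i in ims:
  for a,b in((200,230),(410,440)):
    col=i[150:210,a:b].mean(1); print(a,[(150+r,int(col[r,2])) for r in range(24,50,2)])
E
```

```text
time_s: 11.1
position: [0.4862, -0.0192, 0.0441]
tool_rot: [-0.132, 3.128, 0.001]
ft_force: [10.0, 0.8, 15.2]
finger_gap: 0.0001
200 [(174, 22), (176, 20), (178, 20), (180, 25), (182, 26), (184, 71), (186, 99), (188, 119), (190, 120), (192, 121), (194, 121), (196, 121), (198, 120)]
410 [(174, 28), (176, 28), (178, 29), (180, 27), (182, 33), (184, 123), (186, 176), (188, 209), (190, 208), (192, 208), (194, 196), (196, 148), (198, 61)]
200 [(174, 22), (176, 22), (178, 22), (180, 27), (182, 27), (184, 26), (186, 29), (188, 29), (190, 95), (192, 105), (194, 118), (196, 121), (198, 121)]
410 [(174, 29), (176, 30), (178, 29), (180, 30), (182, 30), (184, 31), (186, 32), (188, 38), (190, 143), (192, 184), (194, 207), (196, 207), (198, 199)]
```

The edge moved ~6 rows relative to the fingers (≈2.1 mm for a 2 mm pull), so the plate stayed put: it's home. Lift and go to the knob's outer side at jig (3, 165), world (0.581, 0.155).

```bash
python3 -m creep '[[[0,0,0.02],0,1],[[0,0,0.06],0,1],[[0.02,0.04,0.085],0,1],[[0.045,0.085,0.085],0,1],[[0.07,0.13,0.085],0,1],[[0.095,0.175,0.085],0,1],[[0.095,0.175,0.085],0,1]]'
python3 - <<'E'
from h import *
im,p=snap('wrist','w7');s=monitor.state();print(s['position'],s['ft_force'])
for r in finder.look_for('wrist','bolt_knob')[:2]: print(r,injig(p,r['xy'],.075))
im,p=snap('top','t7')
cv2.imwrite('pics/t7c.png',cv2.resize(im[110:300,210:420,::-1],None,fx=3,fy=3))
for r in finder.look_for('top','bolt_knob')[:2]: print(r,injig(p,r['xy'],.075))
E
```

```text
time_s: 12.02
position: [0.5756, 0.16, 0.1249]
tool_rot: [0.141, -3.137, -0.0]
ft_force: [-0.4, -0.4, 0.0]
finger_gap: -0.0001
[0.57516002 0.15693091 0.12494325] [-0.3178989  -0.48999317  0.46936196]
{'xy': [236.9, 261.0], 'score': 0.75} [ -8.3 123.6]
{'xy': [292.4, 211.3], 'score': 0.56} [-1.2 98.4]
```

View pics/w7.png

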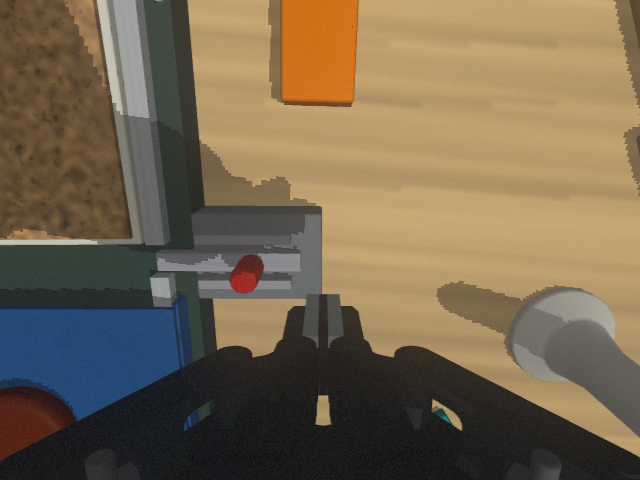

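The fingers are just outside the knob (top at ~(242,283)) and clear of the white column and the block. They are ~6 mm short in x, so I correct, descend to z≈0.053, and push.

```bash
python3 -m creep '[[[0.006,0.002,0],0,1],[[0.006,0.002,-0.04],0,1],[[0.006,0.002,-0.065],0,1],[[0.006,0.002,-0.072],0,1],[[0.006,0.002,-0.072],0,1]]'
python3 - <<'E'
from h import *
s=monitor.state();print(s['position'],s['ft_force'])
im,p=snap('wrist','w8')
E
```

```text
time_s: 12.85
position: [0.5818, 0.157, 0.0544]
tool_rot: [-0.131, 3.139, -0.0]
ft_force: [0.0, 0.5, 0.1]
finger_gap: 0.0001
[0.58184612 0.15700902 0.05437954] [0.03031967 0.48484818 0.07346502]
```

View pics/w8.png

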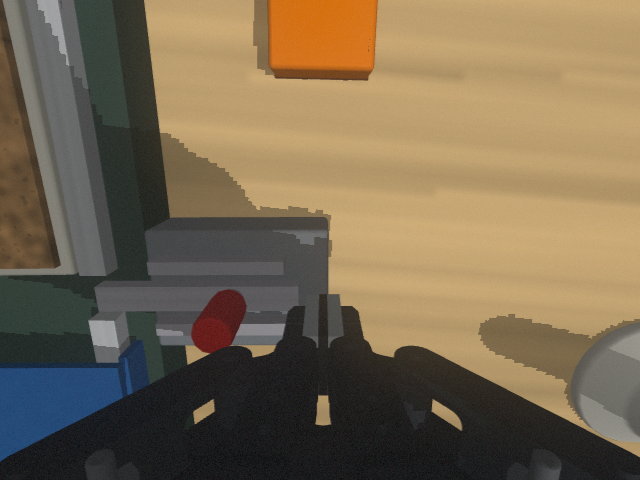

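The knob (~(225,315)) sits directly to the jig -y side of the fingers, level with them. I push along (+0.085, -0.996).

```bash
python3 -m creep '[[[0.0005,-0.006,0],0,1],[[0.001,-0.012,0],0,1],[[0.0015,-0.018,0],0,1],[[0.002,-0.024,0],0,1],[[0.0025,-0.03,0],0,1],[[0.003,-0.036,0],0,1],[[0.0035,-0.042,0],0,1]]'; python3 -m creep '[[[0.0003,-0.004,0],0,1],[[0.0006,-0.007,0],0,1],[[0.0009,-0.01,0],0,1]]'
```

```text
time_s: 13.78
position: [0.5852, 0.1151, 0.0541]
tool_rot: [-0.132, 3.139, 0.0]
ft_force: [0.5, 1.9, 1.4]
finger_gap: -0.0
time_s: 14.15
position: [0.586, 0.1053, 0.054]
tool_rot: [0.132, -3.139, -0.0]
ft_force: [1.0, 1.5, 1.3]
finger_gap: -0.0
```

```bash
python3 -m creep '[[[0.0002,-0.002,0],0,1],[[0.0003,-0.004,0],0,1],[[0.0005,-0.006,0],0,1]]'; python3 -m creep '[[[0.0002,-0.002,0],0,1],[[0.0003,-0.004,0],0,1]]';  python3 -m creep '[[[0.0001,-0.001,0],0,1],[[0.0002,-0.002,0],0,1]]'
```

```text
time_s: 14.52
position: [0.5864, 0.0993, 0.054]
tool_rot: [0.132, -3.139, 0.0]
ft_force: [1.3, 2.0, -0.1]
finger_gap: 0.0001
time_s: 14.78
position: [0.5868, 0.0961, 0.0541]
tool_rot: [-0.133, 3.139, 0.002]
ft_force: [-0.0, 7.8, 1.1]
finger_gap: -0.0001
time_s: 15.02
position: [0.5868, 0.096, 0.0541]
tool_rot: [0.135, -3.139, -0.004]
ft_force: [-0.6, 11.5, 0.1]
finger_gap: -0.0
```

The bolt has hit its end stop: the force rose to 11.5 N at jig y≈105, which is the knob at ~85 plus 8 plus the finger half-thickness. I back off, lift and check.

```bash
python3 -m creep '[[[-0.001,0.015,0],0,1],[[-0.002,0.03,0],0,1],[[-0.002,0.04,0.05],0,1],[[-0.02,0.06,0.1],0,1],[[-0.06,0.08,0.15],0,1],[[-0.11,0.1,0.18],0,1],[[-0.15,0.12,0.19],0,1],[[-0.15,0.12,0.19],0,1]]'
python3 - <<'E'
from h import *
im,p=snap('top','t9');s=monitor.state();print(s['time_s'],s['position'],s['ft_force'])
for r in finder.look_for('top','bolt_knob')[:2]: print(r,injig(p,r['xy'],.075))
for t,z in(('plate_front',.03),('hood_disc',.054),('sanding_block',.025),('table_disc',.018),('white_column',.1)):
    for r in finder.look_for('top',t)[:3]: print(t,np.round(r['xy'],1),injig(p,r['xy'],z))
cv2.imwrite('pics/t9c.png',cv2.resize(im[110:300,210:420,::-1],None,fx=3,fy=3,interpolation=cv2.INTER_CUBIC))
E
```

```text
time_s: 16.02
position: [0.4346, 0.2162, 0.2453]
tool_rot: [-0.141, 3.137, 0.004]
ft_force: [0.2, -0.3, -0.9]
finger_gap: 0.0001
16.075 [0.43594862 0.21481687 0.24468029] [ 0.69563397 -0.02617851  0.79188123]
{'xy': [301.7, 207.9], 'score': 0.54} [ 5.  74.1]
{'xy': [186.0, 185.7], 'score': 0.42} [ 94.2 362.3]
plate_front [335.7 240.6] [-80.8  -4.3]
plate_front [196.5 349.5] [-319.5  375.2]
plate_front [235.8 140.2] [217.7 231.3]
hood_disc [335.  161.3] [123.9 -24.6]
sanding_block [273.  264.6] [-125.3  163.7]
table_disc [398.5 236.6] [ -86.  -169.5]
white_column [185.3 182.5] [ 95.6 357.9]
```

View pics/t9c.png

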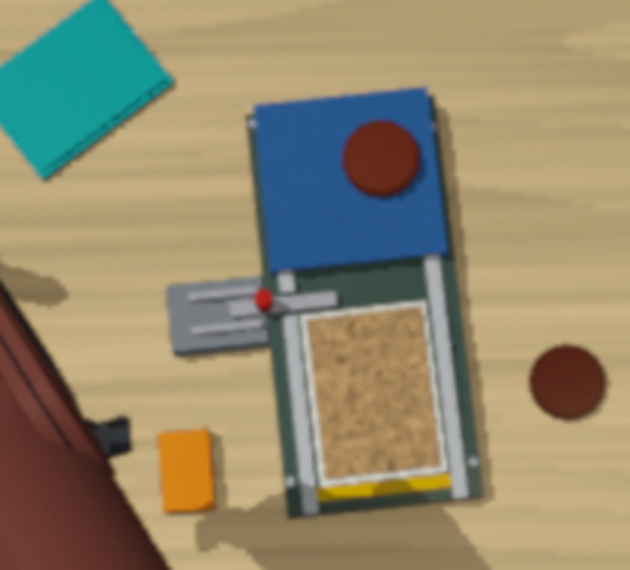

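The plate lies against the yellow stop (edge ~row 480), and the blade lies behind it with its tip at (335,298). The knob is at (264,299), and both discs and the sanding block are where they were. Final numeric check, then I hand in.

Run:
```python
from h import *
from rig import finish_job
p=viewer.camera_params('top')
full=lambda c:(np.array(c)+.5)/3-.5+[210,110]
k=injig(p,full((264,299)),.075); f=[injig(p,full(c),.04) for c in((323,486),(446,470))]
print('knob',k,'plate front',f, np.abs(monitor.state()['joint_velocities']).max())
if k[1]<89: print(finish_job())
```

```text
knob [ 2.4 84.6] plate front [array([-157.1,   51.6]), array([-154.6,  -54.1])] 0.0035937874744318525
the job is handed in; nothing more can be done
None
```

The plate is drawn forward against the yellow front stop, the bolt is pushed fully in behind it, and I've handed the job in. No verdict was reported.

- **Drawing the plate:** I pressed the shut fingers on the cork pad and pulled the plate about 62 mm. It slipped a few millimetres at first because I pressed too lightly, then followed at about 14–16 N. The highest wrist-force reading I saw was about 19 N in total, against the 25 N limit. I only read the force at the end of each move and in a few spot checks, so a brief peak could have gone unseen.
- **Plate home:** A last 2 mm pull only slid the fingers over the pad, about 2.1 mm in the image, so the plate was already against the stop. In the final top view the front edge measured -157.1 mm at one corner and -154.6 mm at the other. Home is -158 mm and the limit is -155 mm. The second corner reads just outside that limit, but the middle of the edge comes out at about -156 mm and the calibration is only good to about 2 mm.
- **Bolt in:** I pushed the knob until the force rose to 11.5 N at the end of its travel. The knob then measured 84.6 mm, where 85 mm is fully in.
- **Disagreement:** The trained network placed the plate front at -81 mm and the knob at 74 mm in the last picture. I set both aside because they did not match the picture itself.
- **Bystanders:** Both discs and the sanding block looked unmoved in the last top view. I did not check the brown column, can or brush at the end. The network's reading of the white column shifted from the first picture, and I did not follow that up; the fingers stayed well clear of it.

The arm was clear of everything and at rest when I handed in, at about 16 s of the 72 s allowed.

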